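# Flip the dovetail plate over the step of the eyepiece stand

## Robot

A 6-joint arm with a two-finger parallel gripper is mounted at the origin on the work surface. World frame = base frame: x ahead of the robot, y to its left, z up, the work surface at z = 0. Lengths are in m, angles in rad, forces in N, time in s.
With the tool pointing down it reaches from about 0.35 to 0.85 m from the base axis. Payload 8.1 kg.
Tool frame: the origin (TCP) lies on the mounting face of the last link; the fingertips stand 186 mm ahead of it and the grasp point (between the pads) lies 167 mm ahead of it; z points along the fingers, y is the line along which they close (so a half turn about z gives the same grasp; the last joint's range is limited). The gripper opens to 93 mm and grips with 3 to 60 N. Pads are 15 mm wide; open, the fingers measure 128 mm over their backs; the gripper's body (75 mm by 188 mm) begins 65 mm behind the grasp point.
Start: joints at [1.057, 0.13, 1.488, -0, 1.523, -0.085], TCP at [0.249, 0.546, 0.405] pointing down, gripper open.
Joint ranges: [-2.96, 2.96], [-0.89, 2.26], [0.02, 2.5], [-1.34, 4.48], [0, 2.73], [-2.66, 2.66]. Speed limits (rad/s): [2.39, 2.39, 2.79, 3.14, 3.14, 3.14].

## Interface

Orientations are given as a rotation vector (axis times angle).
In Python, from plant import read_state, read_camera, camera_params, close_job gives the robot as it stands. The module is installed in compiled form; this text tells all that it offers.
- The arm moves only by the tool servo_tool, never from a script. Its argument "increments" is a list of rows, each an object with "slide": the shift along the tool's x, y, z in mm, a list of three; "dr": the turn, a rotation vector about the tool's x, y, z in rad, a list of three; "jaw": the closure, from 0 (fully open) to 1 (shut). In form: [{"slide": [x, y, z], "dr": [ax, ay, az], "jaw": jaw}, ...]. A call has 1 to 20 rows; each row is the pose to reach, as a shift and turn from the pose commanded when the call began, along the tool's axes at that moment; what a row does not reach only later rows make up. A row lasts 1/10 s, in which the tool goes at most 50 mm and 8.59 degrees, less where a joint would pass 70% of its speed; a pose out of reach is approached as far as the arm can. A call with a gripper value outside its range is refused whole. The fingers move at their own pace and stop on an object; "force" is the grip in N (left out, the last holds). Time passes only in rows, so rows that repeat a pose let the fingers close. It gives the time, the measured TCP pose, the force, the opening and the grip force at its end, in the units of the state.
- read_state(): the state, without advancing time (a new reading comes with each control period).
- read_camera(name): name is "scene" or "top"; returns (picture, depth): 384x512x3 uint8, red, green, blue; 384x512 float32, m along the optical axis (not along the pixel's ray), 0 where there is no reading.
- camera_params(name): a dict with "fx", "fy", "cx", "cy" (pixels), "k1" (the pictures are not rectified: a ray, as slopes to the right and down, at radius r is drawn at 1 + k1 r^2 times it, then the intrinsics apply), "rvec" (rotation vector, rad) and "tvec" (3), from world to camera coordinates, as OpenCV has them. Camera axes: x right, y down, z forward; pixel columns grow to the right and rows downward; lengths in m; the calibration is good to about 2 mm. A picture is of the moment at which its call begins. camera_params takes no time and is no camera call.
- close_job(): hands the job in; it is judged then, once.
The state is a dict: "t": time; "q": joint angles; "dq": joint speeds; "joint_torque": joint torques, N m; "tool_pos": TCP position; "orientation": TCP orientation; "force": force on the tool from outside, world axes, zero at the start; "wrist_torque": the same for the moment, N m; "opening": finger opening in m; "gripper_force": force on a finger pad.
Only numpy, scipy, OpenCV 4.12 (cv2) and the standard library are available. Lean on these libraries where they do the work, as an engineer would, in place of code of your own. Each camera call takes 0.05 s, during which the arm holds its last target. There are 200 camera calls.

## Task

Turn the flat black dovetail adapter plate over using only pushes of the fingertips: push its overhanging near edge until the plate is up against the step of the wooden stand, then keep pushing that edge forward and up so that it tips up on the step and flips over, to lie flat on the cork bed beyond with its bolt recesses up. Never grip the plate or lift it clear of the stand, leave the eyepieces and everything else where they are, and move the robot clear at the end.

Things in the scene. Friction and masses are not known exactly. Their poses are not given: they have to be found in the camera images.
- stand: fixed mahogany stand. Origin at table height under the middle of the step; x across the step, away from the robot; y along the step; z up. Beside ledge and bed (|y| 80 to 144 mm, x -33 to 137) are wings 64 mm high with three round holes each, holding eyepieces. A rail 80 mm high closes the back (x 125 to 137). In front of x = -60 mm there is only the table
- ledge_front (a point): middle of the top front edge of the stand's ledge (stand frame x -60, z 50 mm). The ledge, on which the plate starts, runs from here to the step at x 0, y from -80 to 80 mm, 50 mm above the table
- step (a point): middle of the top edge of the step (stand frame x 0, z 64 mm): an upright wall 14 mm high above the ledge, facing the robot, against which the plate is pushed and over which it turns. Behind it, level with its top, is the cork bed: x 0 to 125, y -80 to 80 mm
- plate: loose flat black adapter plate, 84 (x) x 100 (y) x 10 mm, 0.15 to 0.29 kg, friction about 1. Origin: centre of the face that starts underneath (four bolt recesses and a slot; the other face is plain); z points up at the start, down once turned over. It lies on the ledge, 6 to 12 mm short of the step, square to it within 4 degrees; its near edge overhangs the ledge by 30 to 36 mm
- plate_far (a point): middle of the plate's far lower edge (42 mm along the plate's x from its origin): the edge that goes against the step and on which it turns
- huygens_mid (a point): brass Huygens eyepiece (Ø42 mm, 76 mm tall) standing in a hole of the stand; point on its axis 45 mm above its foot; a bystander
- widefield_mid (a point): white plastic wide-field eyepiece (Ø54 mm, 88 mm tall) standing in a hole of the stand, its top 122 mm above the table; point on its axis 45 mm above its foot; a bystander
- barlow_mid (a point): black Barlow lens (Ø36 mm, 92 mm tall) standing in a hole of the stand, its top 126 mm above the table; point on its axis 45 mm above its foot; a bystander
- finder: blue enamel finder scope, 220 mm long, 72 mm high, lying along its x axis on the table in a steel bracket; origin under its middle; a bystander
- bar: black steel dovetail bar, 230 x 44 x 15 mm, lying on the table along its x axis; origin under its middle; a bystander
- dustcap: black round dust cap, Ø58 x 16 mm, on the table; origin under its middle; a bystander
- driver: screwdriver, about 160 mm long, lying on the table; a bystander
Things that resemble listed ones, but are neither listed nor needed, are in the scene too. What is meant by the plate is not green or red, and is the smaller of those in its own colour.

How it is judged:
On the way, in this order (a step that is already met when the one before it is completed fails the run):
1. the plate is pushed against the step: its far lower edge within 4 mm of it, the plate not yet tipped beyond 30 degrees (x of plate_far in the frame of stand above -0.004 m and z of plate_far in the frame of stand below 0.062 m and angle between plate's own z axis and vertical below 0.52 rad), for 0.05 s.
2. the plate is tipped up past 70 degrees with its far edge still down at the step (angle between plate's own z axis and vertical between 1.22 and 2.2 rad and x of plate_far in the frame of stand between -0.025 and 0.012 m and z of plate_far in the frame of stand below 0.075 m), for 0.05 s.
At the end, for the whole second after the job is handed in: The plate lies still and flat (within 6 degrees) upside down, bolt recesses up, on the cork bed: its centre 12 to 85 mm beyond the step and within 75 mm of the middle of the bed, the recess face 70 to 78 mm above the table (angle between plate's own z axis and vertical above 3.04 rad and x of plate in the frame of stand between 0.012 and 0.085 m and y of plate in the frame of stand between -0.075 and 0.075 m and z of plate in the frame of stand between 0.07 and 0.078 m and linear speed of plate below 0.01 m/s and angular speed of plate below 0.1 rad/s); the robot touches nothing.
It fails at once if the plate is lifted or carried: its far edge more than 20 mm above the ledge before it is upright, or more than 40 mm above the ledge after ((angle between plate's own z axis and vertical below 1.5 rad and z of plate_far in the frame of stand above 0.07 m) or z of plate_far in the frame of stand above 0.092 m).
It fails at once if the plate is knocked off the stand (z of plate in the frame of stand below 0.03 m).
It fails at once if a bystander is moved more than 15 mm (distance of any of huygens_mid, widefield_mid, barlow_mid, finder, bar, dustcap, driver from where it was at the start of the episode above 0.015 m).
It also fails if it takes over 48 s, if anything falls off the work surface, if the arm or the gripper's body presses on something with over 40 N, if the wrist force passes 120 N, or if a joint passes its speed limit or range.

## Working session

There is one attempt and no reset: what is moved stays moved. The work goes in short steps, Python scripts to look and compute and a tool call to move; the robot and the scene stay as the last step left them, time stands still between calls to the robot, and variables do not carry over. Pictures are saved under pics/ and viewed, at most 12 in all, crops included, and the job is handed in when it is done.

Besides the shell and the picture viewer there is one more tool, called after "Call:" as name(argument=value, ...), one argument or row to a line, values as JSON. servo_tool: Moves the arm, as the interface text tells. Its arguments: {"type":"object","properties":{"increments":{"type":"array"},"force":{"type":"number"}},"required":["increments"]}

```bash
mkdir -p pics; cat > h.py <<'E'
import numpy as np, cv2
from plant import *
def cam(n):
    p=camera_params(n); R=cv2.Rodrigues(np.array(p['rvec'],float))[0]; return p,R,np.array(p['tvec'],float).ravel()
def und(n,uv):
    p,R,t=cam(n); d=(np.atleast_2d(uv).astype(float)-[p['cx'],p['cy']])/[p['fx'],p['fy']]
    s=d.copy()
    for _ in range(20): s=d/(1+p['k1']*(s**2).sum(1,keepdims=True))
    return np.c_[s,np.ones(len(s))]
def atz(n,uv,z):  # intersect with height z
    p,R,t=cam(n); r=und(n,uv)@R; c=-R.T@t
    return c+r*((z-c[2])/r[:,2:3])
def bydepth(n,uv,dep):
    p,R,t=cam(n); s=und(n,uv); d=np.array([dep[int(round(v)),int(round(u))] for u,v in np.atleast_2d(uv)])
    return (s*d[:,None]-t)@R
E
python3 - <<'E'
from h import *
for n in ['top','scene']:
    im,d=read_camera(n); cv2.imwrite(f'pics/{n}0.png',im[:,:,::-1]); np.savez(f'{n}0.npz',im=im,d=d)
    p,R,t=cam(n); print(n,p['fx'],p['k1'],-R.T@t,R[2])
E
```

```text
top 427.94794521265413 -0.12721851303696208 [ 0.34458682 -0.00629924  1.20583065] [ 1.70728486e-01 -1.90338976e-04 -9.85318095e-01]
scene 404.7718792530322 0.019540039922120157 [1.15982152 0.59837454 0.99690724] [-0.484102   -0.48821843 -0.72614601]
```

View pics/top0.png

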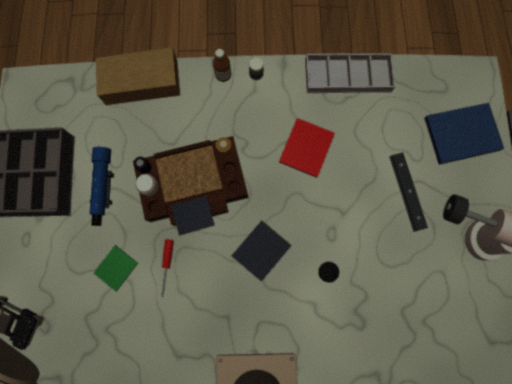

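View pics/scene0.png

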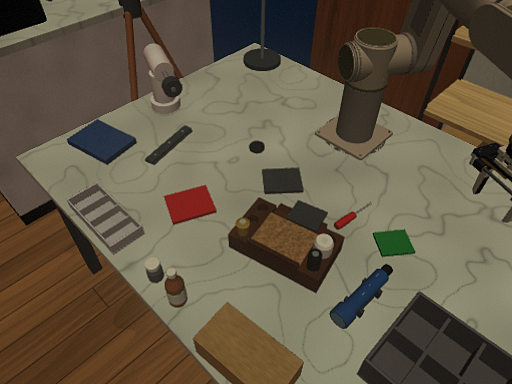

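Candidates for the plate in the top picture are the black one on the stand (193,214), a bigger black one on the table (262,250), a green one (116,268) and a red one (307,147). By the description it is the black one on the stand's ledge. The eyepieces are at about (142,162), (147,184) and (223,145). I'll check the choice in a close crop.

```bash
python3 - <<'E'
from h import *
z=np.load('top0.npz'); c=z['im'][130:245,125:255,::-1]
c=cv2.convertScaleAbs(cv2.resize(c,None,fx=6,fy=6,interpolation=cv2.INTER_CUBIC)[:600],alpha=1.6,beta=15)
cv2.imwrite('pics/c1.png',c[:, :780])
E
```

```text
(no output)
```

View pics/c1.png

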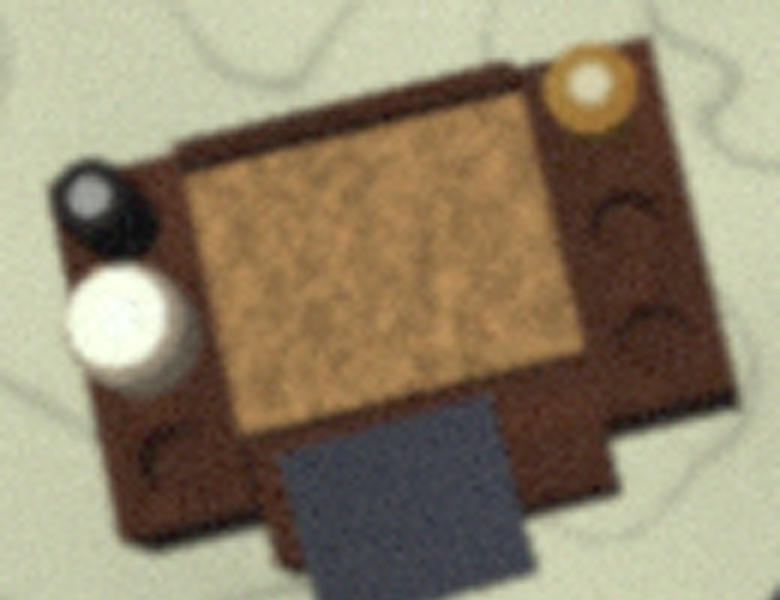

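```bash
python3 - <<'E'
from h import *
f=lambda L:(np.array(L,float)+.5)/6-.5+[125,130]
bed=atz('top',f([(243,432),(583,348),(527,93),(187,172)]),.064)
print('bed\n',bed.round(4),np.linalg.norm(np.diff(bed[[0,1,2,3,0]],axis=0),axis=1))
pl=atz('top',f([(280,457),(492,397),(537,570)]),.060)
print('plate\n',pl.round(4),np.linalg.norm(np.diff(pl,axis=0),axis=1))
# fit stand frame
loc=np.array([[0,80],[0,-80],[125,-80],[125,80]])/1000
def fit(l,w):
    lc=l-l.mean(0);wc=w-w.mean(0);a=np.arctan2((lc[:,0]*wc[:,1]-lc[:,1]*wc[:,0]).sum(),(lc*wc).sum())
    R=np.array([[np.cos(a),-np.sin(a)],[np.sin(a),np.cos(a)]]);return a,R,w.mean(0)-R@l.mean(0)
a,R,o=fit(loc,bed[:,:2]);print('yaw',a,'o',o,'res',((bed[:,:2]-o)@R-loc)*1000)
print('plate in stand mm',((pl[:,:2]-o)@R*1000).round(1))
ap,Rp,op=fit(np.array([[42,50],[42,-50],[-42,-50]])/1000,pl[:,:2]);print('plate yaw',ap,'centre',op,'in stand',(op-o)@R)
np.savez('st.npz',a=a,o=o)
z=np.load('top0.npz');print(bydepth('top',np.array([[193,214],[190,175]]),z['d']))
s=read_state();print(s['tool_pos'],s['orientation'],s['opening'])
E
```

```text
bed
 [[0.525  0.2361 0.064 ]
 [0.5601 0.0814 0.064 ]
 [0.6805 0.1063 0.064 ]
 [0.6471 0.2641 0.064 ]] [0.15863191 0.12298208 0.16130382 0.12524913]
plate
 [[0.5138 0.2198 0.06  ]
 [0.5392 0.1232 0.06  ]
 [0.4601 0.1033 0.06  ]] [0.09989149 0.0815511 ]
yaw 0.21574939181072791 o [0.54213064 0.15858251] res [[-0.14223206 -0.65940488]
 [ 1.03384008  0.7130423 ]
 [-0.99193584 -0.67688049]
 [ 0.10032782  0.62324307]]
plate in stand mm [[-14.6  65.9]
 [-10.4 -33.9]
 [-91.9 -36.5]]
plate yaw 0.2599572695370382 centre [0.48657497 0.16126785] in stand [-0.05369281  0.01451641]
[[0.48948273 0.15965421 0.06410311]
 [0.59828507 0.16895324 0.05899994]]
[0.24934564 0.54551986 0.40379535] [-6.68260418e-01 -3.06919518e+00  2.45102444e-03] 0.09304978037663458
```

The crop confirms the smaller black plate, partly hanging over the front of the ledge. Its far corners are at crop (280,457) and (492,397), and the step line runs (243,432)–(583,348). Next I'll write a helper that turns a tip target in the stand frame into tool increments.

```bash
cat > g.py <<'E'
import sys
from h import *
from scipy.spatial.transform import Rotation as Ro
S=np.load('st.npz'); a=float(S['a']); o=np.r_[S['o'],0]; RS=Ro.from_euler('z',a)
def pose(x,y,z,p):  # tip centre in stand mm, pitch deg below horizontal -> TCP, R
    p=np.radians(p); zt=np.array([np.cos(p),0,-np.sin(p)]); xt=np.array([-np.sin(p),0,-np.cos(p)]); yt=np.cross(zt,xt)
    R=RS*Ro.from_matrix(np.c_[xt,yt,zt]); return o+RS.apply(np.array([x,y,z])/1e3)-.186*R.apply([0,0,1]),R
def now():
    s=read_state(); R=Ro.from_rotvec(s['orientation']); t=np.array(s['tool_pos'])
    tip=RS.inv().apply(t+.186*R.apply([0,0,1])-o)*1e3; zz=RS.inv().apply(R.apply([0,0,1]))
    print('t',s['t'],'tip',tip.round(1),'zax',zz.round(3),'pitch',np.degrees(np.arcsin(-zz[2])).round(2),'F',RS.inv().apply(s['force']).round(1),'open',round(s['opening'],4),'q',np.round(s['q'],2))
    return t,R
def inc(*tg):
    t,R=now()
    for g in tg:
        T,Q=pose(*g); print(g,'slide',(R.inv().apply(T-t)*1e3).round(1).tolist(),'dr',(R.inv()*Q).as_rotvec().round(4).tolist(),'TCP',T.round(3))
if __name__=='__main__': inc(*eval(sys.argv[1]))
E
python3 g.py '[(-150,14,120,45),(-150,14,120,60)]'
python3 -c "
from g import *
f=lambda u,z:(RS.inv().apply(atz('top',u,z)-o)*1e3).round()
print(f([[139,163],[145,183]],.124),f([[223,144]],.11),f([[167,243],[164,295]],.012))"
```

```text
t 0.1 tip [-203.4  440.4  217.8] zax [-0.001 -0.001 -1.   ] pitch 89.91 F [ 0.5 -0.8 -0. ] open 0.093 q [ 1.06  0.13  1.49  0.    1.52 -0.09]
(-150, 14, 120, 45) slide [-193.7, -387.9, 152.9] dr [-0.2544, -0.7581, -0.61] TCP [0.264 0.112 0.252]
(-150, 14, 120, 60) slide [-224.5, -364.8, 123.3] dr [-0.1702, -0.5058, -0.6291] TCP [0.302 0.12  0.281]
[[105. 116. 124.]
 [ 48. 111. 124.]] [[ 106. -110.  110.]] [[-106.  107.   12.]
 [-244.  145.   12.]]
```

```bash
python3 g.py '[(-112,14,130,45)]'
```

```text
t 0.1 tip [-203.4  440.4  217.8] zax [-0.001 -0.001 -1.   ] pitch 89.91 F [ 0.5 -0.8 -0. ] open 0.093 q [ 1.06  0.13  1.49  0.    1.52 -0.09]
(-112, 14, 130, 45) slide [-224.1, -365.1, 142.8] dr [-0.2544, -0.7581, -0.61] TCP [0.301 0.12  0.262]
```

Call:
servo_tool(
  increments=[
    {"slide": [-45, -73, 0], "dr": [-0.05, -0.15, -0.12], "jaw": 0.45},
    {"slide": [-90, -146, 20], "dr": [-0.1, -0.3, -0.24], "jaw": 0.45},
    {"slide": [-134, -219, 50], "dr": [-0.15, -0.45, -0.37], "jaw": 0.45},
    {"slide": [-180, -292, 90], "dr": [-0.2, -0.6, -0.49], "jaw": 0.45},
    {"slide": [-224, -365, 143], "dr": [-0.254, -0.758, -0.61], "jaw": 0.45},
    {"slide": [-224, -365, 143], "dr": [-0.254, -0.758, -0.61], "jaw": 0.45},
    {"slide": [-224, -365, 143], "dr": [-0.254, -0.758, -0.61], "jaw": 0.45},
    {"slide": [-224, -365, 143], "dr": [-0.254, -0.758, -0.61], "jaw": 0.45},
    {"slide": [-224, -365, 143], "dr": [-0.254, -0.758, -0.61], "jaw": 0.45},
    {"slide": [-224, -365, 143], "dr": [-0.254, -0.758, -0.61], "jaw": 0.45},
    {"slide": [-224, -365, 143], "dr": [-0.254, -0.758, -0.61], "jaw": 0.45},
    {"slide": [-224, -365, 143], "dr": [-0.254, -0.758, -0.61], "jaw": 0.45},
    {"slide": [-224, -365, 143], "dr": [-0.254, -0.758, -0.61], "jaw": 0.45},
    {"slide": [-224, -365, 143], "dr": [-0.254, -0.758, -0.61], "jaw": 0.45},
  ],
)

```text
t: 1.5
tool_pos: [0.3619, 0.1562, 0.3283]
orientation: [-0.253, 2.386, 0.091]
force: [-0.2, 1.1, -0.1]
opening: 0.0509
gripper_force: 0.0
```

```bash
python3 g.py '[(-112,14,130,45),(-112,14,50,45)]'
```

```text
t 1.5 tip [-50.6  34.7 191.5] zax [ 0.677 -0.009 -0.736] pitch 47.37 F [ 0.   1.1 -0.1] open 0.0509 q [ 0.31 -0.89  2.5  -0.1   0.8  -1.42]
(-112, 14, 130, 45) slide [94.5, -22.4, 4.0] dr [-0.0087, -0.0413, -0.0013] TCP [0.301 0.12  0.262]
(-112, 14, 50, 45) slide [148.7, -22.0, 62.9] dr [-0.0087, -0.0413, -0.0013] TCP [0.301 0.12  0.182]
```

The arm is at its limits at 45°, so I'll try a steeper pitch and use the readings to identify the arm model.

```bash
python3 g.py '[(-112,14,130,65)]'
```

```text
t 1.5 tip [-50.6  34.7 191.5] zax [ 0.677 -0.009 -0.736] pitch 47.37 F [ 0.   1.1 -0.1] open 0.0509 q [ 0.31 -0.89  2.5  -0.1   0.8  -1.42]
(-112, 14, 130, 65) slide [30.5, -22.2, 12.6] dr [-0.0084, 0.3077, -0.0028] TCP [0.353 0.131 0.299]
```

Call:
servo_tool(
  increments=[
    {"slide": [15, -11, 6], "dr": [-0.004, 0.15, 0], "jaw": 0.45},
    {"slide": [30, -22, 12.6], "dr": [-0.008, 0.308, -0.003], "jaw": 0.45},
    {"slide": [30, -22, 12.6], "dr": [-0.008, 0.308, -0.003], "jaw": 0.45},
    {"slide": [30, -22, 12.6], "dr": [-0.008, 0.308, -0.003], "jaw": 0.45},
    {"slide": [30, -22, 12.6], "dr": [-0.008, 0.308, -0.003], "jaw": 0.45},
  ],
)

```text
t: 2.0
tool_pos: [0.3535, 0.1326, 0.2997]
orientation: [-0.292, 2.687, 0.065]
force: [-0.3, -0.3, -0.4]
opening: 0.0515
gripper_force: 0.0
```

```bash
cat > fk.py <<'E'
from h import *
from scipy.optimize import least_squares
from scipy.spatial.transform import Rotation as Ro
D=[([1.057,.13,1.488,0,1.523,-.085],[.2493,.5455,.4038],[-.66826,-3.0692,.00245])]
def fk(q,P):
    h,a1,b,L1,a3,L2,d6=P
    R=Ro.from_euler('z',q[0]); p=np.array([0,0,h])+R.apply([a1,b,0])
    R=R*Ro.from_euler('y',q[1]); p=p+R.apply([0,0,L1])
    R=R*Ro.from_euler('y',q[2]); p=p+R.apply([a3,0,L2])
    R=R*Ro.from_euler('z',q[3])*Ro.from_euler('y',q[4])
    p=p+R.apply([0,0,d6]); return p,R*Ro.from_euler('z',q[5])
E
python3 - <<'E'
from fk import *; from g import now
t,R=now(); s=read_state()
print([list(np.round(s[k],4)) for k in('q','tool_pos','orientation')])
for q,r in((D[0][0],D[0][2]),(s['q'],s['orientation'])): print((fk(q,[0]*7)[1].inv()*Ro.from_rotvec(r)).as_rotvec())
E
```

```text
t 2.0 tip [-110.5   14.9  131.5] zax [ 0.426 -0.    -0.904] pitch 64.76 F [-0.3 -0.2 -0.4] open 0.0515 q [ 0.22 -0.75  2.42 -0.    1.03 -1.56]
[[np.float64(0.2249), np.float64(-0.7527), np.float64(2.4201), np.float64(-0.0048), np.float64(1.0336), np.float64(-1.5612)], [np.float64(0.3535), np.float64(0.1326), np.float64(0.2997)], [np.float64(-0.2924), np.float64(2.6869), np.float64(0.0645)]]
[0.00159175 0.00189171 1.57076936]
[-6.16573867e-17 -2.77458240e-16  1.57079633e+00]
```

```bash
cat >> fk.py <<'E'
D+=[([.31,-.89,2.5,-.1,.8,-1.42],[.3619,.1562,.3283],None),([.2249,-.7527,2.4201,-.0048,1.0336,-1.5612],[.3535,.1326,.2997],None)]
W=[1,.2,1]
P0=np.array([.4,0,.05,.35,0,.5,.1])
def fit():
    f=lambda P:np.concatenate([w*(fk(q,P)[0]-p)/.0003 for w,(q,p,_) in zip(W,D)]+[(P-P0)/.3])
    return least_squares(f,P0)
LO=[-2.96,-.85,.06,-1.3,.03,-2.6];HI=[2.96,2.2,2.46,4.4,2.7,2.6]
def ik(T,Q,P,seed):
    Qt=Q*Ro.from_euler('z',-np.pi/2)
    def f(q):
        p,R=fk(q,P); return np.r_[(p-T)*10,(R.inv()*Qt).as_rotvec()]
    r=least_squares(f,np.clip(seed,np.array(LO)+.01,np.array(HI)-.01),bounds=(LO,HI)); e=f(r.x)
    return r.x,np.linalg.norm(e[:3])*100,np.degrees(np.linalg.norm(e[3:]))
E
python3 - <<'E'
from fk import *; from g import pose
r=fit();P=r.x;print(P.round(3),r.cost, [((fk(q,P)[0]-p)*1e3).round(1) for q,p,_ in D])
s=D[2][0]; s2=[.22,0,2.4,3.1,.1,1.5]
for g in [(-112,14,130,65),(-101,14,50,65),(-101,14,50,60),(-101,14,50,50),(-84,14,45,60),(-84,14,45,50),(-84,14,45,40),(-60,14,100,60),(-60,14,100,50),(-40,14,110,40),(0,14,120,50),(20,14,120,50),(20,14,120,30)]:
    for sd in(s,s2):
        q,e,d=ik(*pose(*g),P,sd); print(g,q.round(2),'err mm',e.round(1),'deg',d.round(1))
E
```

```text
[ 0.403 -0.026  0.051  0.353  0.15   0.586  0.171] 2.766716785619285 [array([-0.1, -0. ,  0.1]), array([ 0.9,  0.8, -3. ]), array([ 0. , -0.1, -0. ])]
(-112, 14, 130, 65) [ 0.22 -0.75  2.42 -0.    1.04 -1.56] err mm 0.0 deg 0.0
(-112, 14, 130, 65) [ 0.25 -0.45  2.46  4.4   0.03  0.33] err mm 76.3 deg 40.3
(-101, 14, 50, 65) [ 0.22 -0.47  2.39 -0.    0.78 -1.56] err mm 0.0 deg 0.0
(-101, 14, 50, 65) [ 0.24 -0.29  2.46  4.4   0.03  0.33] err mm 39.7 deg 31.3
(-101, 14, 50, 60) [ 0.23 -0.53  2.46 -0.02  0.72 -1.55] err mm 2.2 deg 1.8
(-101, 14, 50, 60) [ 0.25 -0.27  2.46  4.4   0.03  0.33] err mm 48.6 deg 24.9
(-101, 14, 50, 50) [ 0.29 -0.47  2.46 -0.2   0.7  -1.34] err mm 17.7 deg 14.3
(-101, 14, 50, 50) [ 0.44 -0.16  2.46  4.4   0.48  0.43] err mm 46.7 deg 24.4
(-84, 14, 45, 60) [ 0.22 -0.45  2.42 -0.    0.65 -1.56] err mm 0.0 deg 0.0
(-84, 14, 45, 60) [ 0.24 -0.27  2.46  4.4   0.03  0.32] err mm 31.8 deg 25.3
(-84, 14, 45, 50) [ 0.27 -0.43  2.46 -0.15  0.57 -1.4 ] err mm 12.6 deg 9.1
(-84, 14, 45, 50) [ 0.3  -0.21  2.46  4.4   0.14  0.35] err mm 43.4 deg 14.4
(-84, 14, 45, 40) [ 0.41
[... 344 characters left out ...]
 mm 6.5 deg 5.1
(-60, 14, 100, 50) [ 0.24 -0.35  2.46  4.4   0.03  0.33] err mm 47.6 deg 19.7
(-40, 14, 110, 40) [ 0.28 -0.52  2.46 -0.25  0.52 -1.3 ] err mm 15.8 deg 11.0
(-40, 14, 110, 40) [ 0.35 -0.3   2.46  4.4   0.28  0.37] err mm 38.6 deg 14.8
(0, 14, 120, 50) [ 0.22 -0.43  2.32 -0.01  0.55 -1.56] err mm 0.0 deg 0.0
(0, 14, 120, 50) [ 0.23 -0.38  2.42  4.4   0.03  0.32] err mm 10.6 deg 23.4
(20, 14, 120, 50) [ 0.22 -0.34  2.26 -0.01  0.52 -1.56] err mm 0.0 deg 0.0
(20, 14, 120, 50) [ 0.23 -0.3   2.36  4.4   0.03  0.32] err mm 9.2 deg 22.6
(20, 14, 120, 30) [ 0.23 -0.35  2.46 -1.3   0.03 -0.26] err mm 0.7 deg 1.8
(20, 14, 120, 30) [ 0.23 -0.33  2.46  3.56  0.03  1.16] err mm 1.4 deg 0.4
```

```bash
python3 g.py '[(-112,14,52,65),(-101,14,52,65),(-90,14,52,65)]'
```

```text
t 2.0 tip [-110.5   14.9  131.5] zax [ 0.426 -0.    -0.904] pitch 64.76 F [-0.3 -0.2 -0.4] open 0.0515 q [ 0.22 -0.75  2.42 -0.    1.03 -1.56]
(-112, 14, 52, 65) slide [34.5, -0.9, 71.3] dr [-0.0002, 0.0043, 0.0011] TCP [0.353 0.131 0.221]
(-101, 14, 52, 65) slide [24.5, -0.9, 75.9] dr [-0.0002, 0.0043, 0.0011] TCP [0.364 0.134 0.221]
(-90, 14, 52, 65) slide [14.6, -0.9, 80.6] dr [-0.0002, 0.0043, 0.0011] TCP [0.374 0.136 0.221]
```

Call:
servo_tool(
  increments=[
    {"slide": [9, 0, 18], "dr": [0, 0, 0], "jaw": 0.45},
    {"slide": [18, 0, 36], "dr": [0, 0, 0], "jaw": 0.45},
    {"slide": [26, -1, 54], "dr": [0, 0.004, 0.001], "jaw": 0.45},
    {"slide": [34.5, -1, 71.3], "dr": [0, 0.004, 0.001], "jaw": 0.45},
    {"slide": [34.5, -1, 71.3], "dr": [0, 0.004, 0.001], "jaw": 0.45},
    {"slide": [34.5, -1, 71.3], "dr": [0, 0.004, 0.001], "jaw": 0.45},
    {"slide": [30, -1, 73.4], "dr": [0, 0.004, 0.001], "jaw": 0.45},
    {"slide": [27, -1, 74.8], "dr": [0, 0.004, 0.001], "jaw": 0.45},
    {"slide": [24.5, -1, 75.9], "dr": [0, 0.004, 0.001], "jaw": 0.45},
    {"slide": [22.5, -1, 76.9], "dr": [0, 0.004, 0.001], "jaw": 0.45},
    {"slide": [21, -1, 77.6], "dr": [0, 0.004, 0.001], "jaw": 0.45},
    {"slide": [19.5, -1, 78.3], "dr": [0, 0.004, 0.001], "jaw": 0.45},
    {"slide": [18, -1, 79], "dr": [0, 0.004, 0.001], "jaw": 0.45},
    {"slide": [18, -1, 79], "dr": [0, 0.004, 0.001], "jaw": 0.45},
  ],
)

```text
t: 3.4
tool_pos: [0.3704, 0.1347, 0.22]
orientation: [-0.291, 2.695, 0.064]
force: [-1.8, -1.1, 1.7]
opening: 0.0515
gripper_force: 0.8
```

```bash
python3 - <<'E'
from g import *
inc((-90,14,52,65),(-88,14,52,65))
im,d=read_camera('scene'); 
c=cv2.convertScaleAbs(cv2.resize(im[160:300,210:380,::-1],None,fx=4,fy=4,interpolation=cv2.INTER_CUBIC),alpha=1.6,beta=15); cv2.imwrite('pics/c2.png',c)
E
```

```text
t 3.4 tip [-94.9  13.4  51.1] zax [ 0.419 -0.    -0.908] pitch 65.21 F [-2.  -0.7  1.7] open 0.0515 q [ 0.22 -0.55  2.45 -0.    0.8  -1.57]
(-90, 14, 52, 65) slide [-4.1, 0.6, 1.3] dr [-0.0003, -0.0037, -0.0003] TCP [0.374 0.136 0.221]
(-88, 14, 52, 65) slide [-5.9, 0.6, 2.1] dr [-0.0003, -0.0037, -0.0003] TCP [0.376 0.137 0.221]
```

View pics/c2.png

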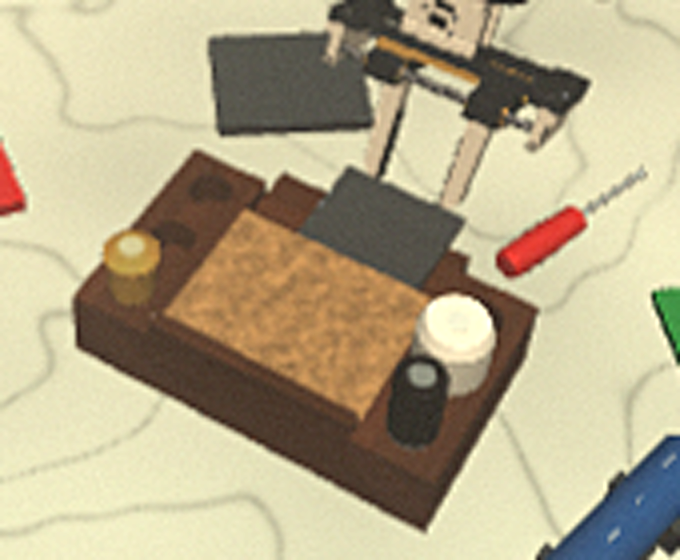

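The crop shows both fingertips, at (380,165) and (455,190), at the plate's near edge. The plate's far edge, (300,235)–(420,285), is almost at the step. I'll push on.

Call:
servo_tool(
  increments=[
    {"slide": [-1.5, 0.5, 0.7], "dr": [0, -0.003, 0], "jaw": 0.45},
    {"slide": [-3, 0.5, 1.2], "dr": [0, -0.003, 0], "jaw": 0.45},
    {"slide": [-4.5, 0.5, 1.8], "dr": [0, -0.003, 0], "jaw": 0.45},
    {"slide": [-4.5, 0.5, 1.8], "dr": [0, -0.003, 0], "jaw": 0.45},
  ],
)

```text
t: 3.85
tool_pos: [0.3733, 0.1357, 0.2192]
orientation: [-0.293, 2.699, 0.062]
force: [-30.9, -12.3, 23.3]
opening: 0.051
gripper_force: 15.9
```

```bash
python3 g.py '[(-88,14,52,65),(-86,14,52,65)]'
```

```text
t 3.85 tip [-92.6  13.6  50. ] zax [ 0.415 -0.001 -0.91 ] pitch 65.47 F [-32.8  -5.4  23.3] open 0.051 q [ 0.22 -0.53  2.44 -0.    0.8  -1.56]
(-88, 14, 52, 65) slide [-3.5, 0.2, 0.1] dr [-0.0012, -0.0082, 0.0006] TCP [0.376 0.137 0.221]
(-86, 14, 52, 65) slide [-5.3, 0.2, 0.9] dr [-0.0012, -0.0082, 0.0006] TCP [0.378 0.137 0.221]
```

```bash
python3 g.py '[(-99,14,50,65),(-99,14,36,65),(-92,14,36,65),(-88,14,36,65),(-86,14,36,65)]'
```

```text
t 3.85 tip [-92.6  13.6  50. ] zax [ 0.415 -0.001 -0.91 ] pitch 65.47 F [-32.8  -5.4  23.3] open 0.051 q [ 0.22 -0.53  2.44 -0.    0.8  -1.56]
(-99, 14, 50, 65) slide [7.3, 0.2, -2.7] dr [-0.0012, -0.0082, 0.0006] TCP [0.366 0.134 0.219]
(-99, 14, 36, 65) slide [13.1, 0.2, 10.1] dr [-0.0012, -0.0082, 0.0006] TCP [0.366 0.134 0.205]
(-92, 14, 36, 65) slide [6.8, 0.2, 13.0] dr [-0.0012, -0.0082, 0.0006] TCP [0.372 0.136 0.205]
(-88, 14, 36, 65) slide [3.1, 0.2, 14.6] dr [-0.0012, -0.0082, 0.0006] TCP [0.376 0.137 0.205]
(-86, 14, 36, 65) slide [1.3, 0.2, 15.5] dr [-0.0012, -0.0082, 0.0006] TCP [0.378 0.137 0.205]
```

Call:
servo_tool(
  increments=[
    {"slide": [5, 0, -2], "dr": [0, -0.005, 0], "jaw": 0.45},
    {"slide": [10.5, 0, -3], "dr": [0, -0.005, 0], "jaw": 0.45},
    {"slide": [13, 0, 4], "dr": [0, -0.005, 0], "jaw": 0.45},
    {"slide": [16.5, 0, 11], "dr": [0, -0.005, 0], "jaw": 0.45},
    {"slide": [16.5, 0, 11], "dr": [0, -0.005, 0], "jaw": 0.45},
    {"slide": [16.5, 0, 11], "dr": [0, -0.005, 0], "jaw": 0.45},
  ],
)

```text
t: 4.45
tool_pos: [0.3646, 0.134, 0.2027]
orientation: [-0.291, 2.688, 0.065]
force: [0.7, 0.2, 0.5]
opening: 0.0511
gripper_force: 0.0
```

```bash
cat > plan.py <<'E'
from fk import *; from g import *
P=fit().x
def tip(th,p,s=12,w=8.,bias=(2,0)):
    t,pp=np.radians([th,p]); K=np.array([-10*np.sin(t)-84*np.cos(t),50+84*np.sin(t)])
    u=np.array([-np.cos(t),np.sin(t)]); f=np.array([-np.cos(pp),np.sin(pp)]); n=np.array([np.sin(pp),np.cos(pp)])
    F=K-s*(f if th<p else u)            # tip front corner
    c=F-w*n+bias; return (c[0],14,c[1],p)
if __name__=='__main__':
    for th in [0,10,20,30,40,50,60,70,80,90,100]:
        p=65-13*min(th,80)/80; g=tip(th,p); q,e,d=ik(*pose(*g),P,D[2][0]); print(th,np.round(g,1),q.round(2),e.round(1),d.round(1))
    inc((-92,14,36,65),(-88,14,36,65),(-86,14,36,65))
E
python3 plan.py
```

```text
0 [-84.2  14.   35.7  65. ] [ 0.22 -0.34  2.33 -0.    0.72 -1.56] 0.0 0.0
10 [-84.2  14.   50.3  63.4] [ 0.22 -0.42  2.37 -0.    0.73 -1.56] 0.0 0.0
20 [-81.7  14.   64.4  61.8] [ 0.22 -0.48  2.39 -0.    0.74 -1.56] 0.0 0.0
30 [-76.7  14.   77.6  60.1] [ 0.22 -0.53  2.41 -0.    0.74 -1.56] 0.0 0.0
40 [-69.3  14.   89.6  58.5] [ 0.22 -0.56  2.41 -0.    0.74 -1.56] 0.0 0.0
50 [-59.8  14.   99.9  56.9] [ 0.22 -0.57  2.41 -0.    0.72 -1.56] 0.0 0.0
60 [-49.2  14.  107.8  55.2] [ 0.22 -0.56  2.4  -0.01  0.7  -1.56] 0.0 0.0
70 [-38.5  14.  112.9  53.6] [ 0.22 -0.55  2.39 -0.01  0.66 -1.56] 0.0 0.0
80 [-26.7  14.  116.   52. ] [ 0.22 -0.52  2.38 -0.01  0.62 -1.56] 0.0 0.0
90 [-14.3  14.  117.1  52. ] [ 0.22 -0.46  2.34 -0.01  0.6  -1.56] 0.0 0.0
100 [ -1.6  14.  116.   52. ] [ 0.22 -0.4   2.3  -0.01  0.58 -1.56] 0.0 0.0
t 4.45 tip [-99.6  13.9  34.4] zax [ 0.425 -0.    -0.905] pitch 64.83 F [0.8 0.  0.5] open 0.0511 q [ 0.22 -0.54  2.48 -0.    0.76 -1.56]
(-92, 14, 36, 65) slide [-8.1, 0.0, 1.8] dr [-0.0002, 0.003, -0.0003] TCP [0.372 0.136 0.205]
(-88, 14, 36, 65) slide [-11.8, 0.0, 3.5] dr [-0.0002, 0.003, -0.0003] TCP [0.376 0.137 0.205]
(-86, 14, 36, 65) slide [-13.6, 0.0, 4.3] dr [-0.0002, 0.003, -0.0003] TCP [0.378 0.137 0.205]
```

```bash
python3 - <<'E'
from plan import *
L=[(-91,14,36,65),(-87,14,36,65)]+[tip(th,65-13*th/80,bias=(b,0)) for th,b in zip([4,8,12,16,20,24,28,32,36,40],[0,0,.5,1,1.5,2,2,2,2,2])]
inc(*L)
E
```

```text
t 4.45 tip [-99.6  13.9  34.4] zax [ 0.425 -0.    -0.905] pitch 64.83 F [0.8 0.  0.5] open 0.0511 q [ 0.22 -0.54  2.48 -0.    0.76 -1.56]
(-91, 14, 36, 65) slide [-9.0, 0.0, 2.2] dr [-0.0002, 0.003, -0.0003] TCP [0.373 0.136 0.205]
(-87, 14, 36, 65) slide [-12.7, 0.0, 3.9] dr [-0.0002, 0.003, -0.0003] TCP [0.377 0.137 0.205]
(np.float64(-86.51011491791948), 14, np.float64(41.579101736996265), 64.35) slide [-13.4, 0.0, -1.0] dr [-0.0002, -0.0083, -0.0003] TCP [0.376 0.137 0.209]
(np.float64(-86.42928593706992), 14, np.float64(47.38813378945078), 63.7) slide [-13.8, 0.0, -6.1] dr [-0.0002, -0.0197, -0.0003] TCP [0.374 0.136 0.214]
(np.float64(-85.43618097520286), 14, np.float64(53.142051416109915), 63.05) slide [-15.0, 0.0, -10.9] dr [-0.0002, -0.031, -0.0003] TCP [0.373 0.136 0.219]
(np.float64(-84.03243222940016), 14, np.float64(58.81272665689447), 62.4) slide [-16.6, 0.0, -15.3] dr [-0.0002, -0.0424, -0.0003] TCP [0.373 0.136 0.224]
(np.float64(-82.22167147869796), 14, np.float64(64.3724458434128), 61.75) slide [-18.5, 0.0, -19.5] dr [-0.0002, -0.0537, -0.0002] TCP [0.373 0.136 0.228]
(np.float64(-80.0095124896766), 14, np.float64(69.79404462832699), 61.1) slide [-20.7, 0.0, -23.3] dr [-0.0002, -0.065, -0.0002] TCP [0.373 0.136 0.233]
(np.float64(-77.90352376612655), 14, np.float64(75.05104033735508), 60.45) slide [-22.7, 0.0, -27.0] dr [-0.0002, -0.0764, -0.0002] TCP [0.373 0.136 0.237]
(np.float64(-75.41319177553864), 14, np.float64(80.11776099910287), 59.8) slide [-25.1, 0.0, -30.4] dr [-0.0002, -0.0877, -0.0002] TCP [0.374 0.136 0.241]
(np.float64(-72.54987483156259), 14, np.float64(84.96947042410376), 59.15) slide [-27.6, 0.0, -33.4] dr [-0.0002, -0.0991, -0.0002] TCP [0.375 0.136 0.245]
(np.float64(-69.32674785710088), 14, np.float64(89.58248872369259), 58.5) slide [-30.4, 0.0, -36.0] dr [-0.0002, -0.1104, -0.0002] TCP [0.376 0.137 0.248]
```

Call:
servo_tool(
  increments=[
    {"slide": [-4.5, 0, 1], "dr": [0, 0.003, 0], "jaw": 0.45},
    {"slide": [-9, 0, 2.2], "dr": [0, 0.003, 0], "jaw": 0.45},
    {"slide": [-11, 0, 3], "dr": [0, 0.003, 0], "jaw": 0.45},
    {"slide": [-12.7, 0, 3.9], "dr": [0, 0.003, 0], "jaw": 0.45},
    {"slide": [-13, 0, 1.5], "dr": [0, -0.003, 0], "jaw": 0.45},
    {"slide": [-13.4, 0, -1], "dr": [0, -0.008, 0], "jaw": 0.45},
    {"slide": [-13.6, 0, -3.5], "dr": [0, -0.014, 0], "jaw": 0.45},
    {"slide": [-13.8, 0, -6.1], "dr": [0, -0.02, 0], "jaw": 0.45},
    {"slide": [-15, 0, -10.9], "dr": [0, -0.031, 0], "jaw": 0.45},
  ],
)

```text
t: 5.35
tool_pos: [0.3719, 0.1357, 0.2174]
orientation: [-0.289, 2.663, 0.068]
force: [-10.8, -2.7, -1.1]
opening: 0.0514
gripper_force: 4.9
```

```bash
python3 - <<'E'
from plan import *
inc(tip(12,63))
im,d=read_camera('scene'); 
c=cv2.convertScaleAbs(cv2.resize(im[160:300,210:380,::-1],None,fx=4,fy=4,interpolation=cv2.INTER_CUBIC),alpha=1.6,beta=15); cv2.imwrite('pics/c3.png',c)
E
```

```text
t 5.35 tip [-87.8  14.   51.2] zax [ 0.448 -0.    -0.894] pitch 63.37 F [-11.1  -0.3  -1.1] open 0.0514 q [ 0.22 -0.55  2.47 -0.    0.76 -1.56]
(np.float64(-83.92368156644966), 14, np.float64(53.140579740514994), 63) slide [-3.1, -0.0, -0.0] dr [-0.0002, -0.0065, 0.0002] TCP [0.375 0.136 0.219]
```

View pics/c3.png

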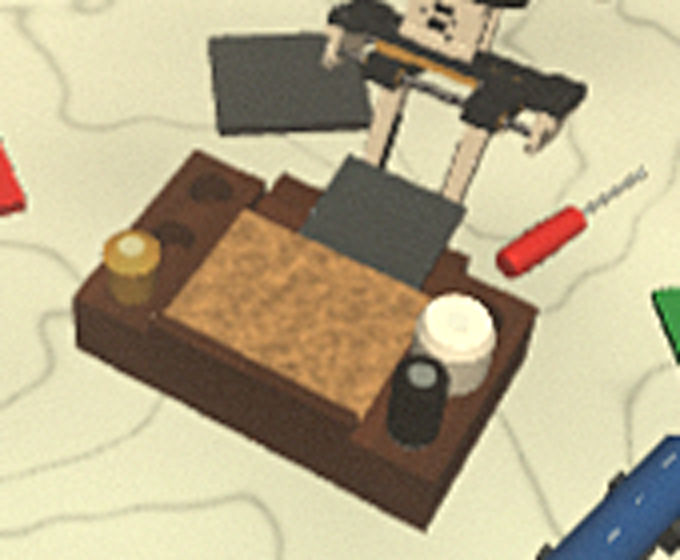

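The crop shows the near edge risen to (348,155)–(465,205) with the far edge still at the step, so the plate is tipping. I'll carry on along the arc.

```bash
cat >> plan.py <<'E'
def rel(base,L):
    t,R=pose(*base)
    for g in L:
        T,Q=pose(*g); print(np.round(g,1).tolist(),(R.inv().apply(T-t)*1e3).round(1).tolist(),(R.inv()*Q).as_rotvec().round(3).tolist())
E
python3 - <<'E'
from plan import *
pp=lambda th:65-13*min(th,80)/80
rel(tip(12,pp(12),bias=(.5,0)),[tip(th,pp(th),bias=(2,0)) for th in range(16,65,4)])
E
```

```text
[-83.0, 14.0, 58.8, 62.4] [-2.6, -0.0, -4.0] [0.0, -0.011, -0.0]
[-81.7, 14.0, 64.4, 61.8] [-4.2, 0.0, -8.3] [0.0, -0.023, 0.0]
[-80.0, 14.0, 69.8, 61.1] [-6.1, 0.0, -12.3] [0.0, -0.034, -0.0]
[-77.9, 14.0, 75.1, 60.4] [-8.2, 0.0, -15.9] [0.0, -0.045, -0.0]
[-75.4, 14.0, 80.1, 59.8] [-10.6, 0.0, -19.2] [0.0, -0.057, 0.0]
[-72.5, 14.0, 85.0, 59.2] [-13.3, 0.0, -22.1] [0.0, -0.068, 0.0]
[-69.3, 14.0, 89.6, 58.5] [-16.1, 0.0, -24.6] [0.0, -0.079, -0.0]
[-65.8, 14.0, 93.9, 57.8] [-19.2, 0.0, -26.7] [0.0, -0.091, 0.0]
[-61.9, 14.0, 98.0, 57.2] [-22.4, 0.0, -28.3] [0.0, -0.102, -0.0]
[-57.7, 14.0, 101.8, 56.6] [-25.7, -0.0, -29.6] [0.0, -0.113, -0.0]
[-53.2, 14.0, 105.2, 55.9] [-29.2, 0.0, -30.3] [-0.0, -0.125, 0.0]
[-49.2, 14.0, 107.8, 55.2] [-31.8, 0.0, -30.6] [0.0, -0.136, 0.0]
[-45.1, 14.0, 110.1, 54.6] [-34.5, -0.0, -30.4] [0.0, -0.147, 0.0]
```

Call:
servo_tool(
  increments=[
    {"slide": [-2.6, 0, -4], "dr": [0, -0.011, 0], "jaw": 0.45},
    {"slide": [-4.2, 0, -8.3], "dr": [0, -0.023, 0], "jaw": 0.45},
    {"slide": [-6.1, 0, -12.3], "dr": [0, -0.034, 0], "jaw": 0.45},
    {"slide": [-8.2, 0, -15.9], "dr": [0, -0.045, 0], "jaw": 0.45},
    {"slide": [-10.6, 0, -19.2], "dr": [0, -0.057, 0], "jaw": 0.45},
    {"slide": [-13.3, 0, -22.1], "dr": [0, -0.068, 0], "jaw": 0.45},
    {"slide": [-16.1, 0, -24.6], "dr": [0, -0.079, 0], "jaw": 0.45},
  ],
)

```text
t: 6.1
tool_pos: [0.3769, 0.1367, 0.2494]
orientation: [-0.279, 2.577, 0.079]
force: [0.2, -0.4, -1.1]
opening: 0.0512
gripper_force: 0.3
```

```bash
python3 - <<'E'
from plan import *
inc(tip(40,58.5))
im,d=read_camera('scene'); 
c=cv2.convertScaleAbs(cv2.resize(im[160:300,210:380,::-1],None,fx=4,fy=4,interpolation=cv2.INTER_CUBIC),alpha=1.6,beta=15); cv2.imwrite('pics/c4.png',c)
rel(tip(40,58.5),[tip(th,65-13*min(th,80)/80) for th in range(44,81,4)])
E
```

```text
t 6.1 tip [-68.5  13.9  91. ] zax [ 0.524 -0.    -0.851] pitch 58.37 F [ 0.1 -0.5 -1.1] open 0.0512 q [ 0.22 -0.65  2.47 -0.    0.76 -1.56]
(np.float64(-69.32674785710088), 14, np.float64(89.58248872369259), 58.5) slide [1.0, 0.0, 0.8] dr [-0.0003, 0.0023, -0.0002] TCP [0.376 0.137 0.248]
[-65.8, 14.0, 93.9, 57.8] [-3.2, 0.0, -1.8] [-0.0, -0.011, 0.0]
[-61.9, 14.0, 98.0, 57.2] [-6.5, 0.0, -3.2] [0.0, -0.023, 0.0]
[-57.7, 14.0, 101.8, 56.6] [-10.0, -0.0, -4.2] [0.0, -0.034, 0.0]
[-53.2, 14.0, 105.2, 55.9] [-13.5, 0.0, -4.7] [-0.0, -0.045, 0.0]
[-49.2, 14.0, 107.8, 55.2] [-16.1, 0.0, -4.7] [0.0, -0.057, 0.0]
[-45.1, 14.0, 110.1, 54.6] [-18.7, -0.0, -4.4] [0.0, -0.068, 0.0]
[-40.7, 14.0, 112.0, 54.0] [-21.4, 0.0, -3.6] [-0.0, -0.079, -0.0]
[-36.2, 14.0, 113.7, 53.3] [-24.0, 0.0, -2.5] [-0.0, -0.091, 0.0]
[-31.5, 14.0, 115.0, 52.6] [-26.6, -0.0, -0.9] [0.0, -0.102, 0.0]
[-26.7, 14.0, 116.0, 52.0] [-29.1, -0.0, 1.0] [-0.0, -0.113, 0.0]
```

View pics/c4.png

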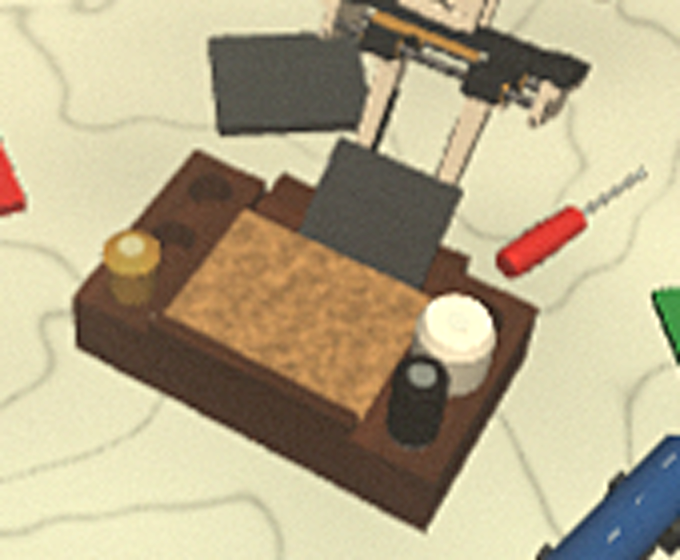

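```bash
cat >> plan.py <<'E'
def proj(X,n='scene'):
    p,R,t=cam(n); c=(o+RS.apply(np.atleast_2d(X)/1e3))@R.T+t; s=c[:,:2]/c[:,2:]; s=s*(1+p['k1']*(s**2).sum(1,keepdims=True))
    return s*[p['fx'],p['fy']]+[p['cx'],p['cy']]
def corners(th,y0=13,x0=0):
    t=np.radians(th);E=np.array([x0-10*np.sin(t),50]);u=np.array([-np.cos(t),np.sin(t)]);n=np.array([np.sin(t),np.cos(t)])
    return np.array([[*(E+a*u+10*n)[:1],y0+b,(E+a*u+10*n)[1]] for a,b in((84,-50),(84,50),(0,50),(0,-50))])
E
python3 - <<'E'
from plan import *
for th in(0,20,30,35,40,45): print(th,((proj(corners(th))-[210,160])*4).round().tolist())
E
```

```text
0 [[346.0, 165.0], [463.0, 219.0], [413.0, 294.0], [292.0, 236.0]]
20 [[346.0, 145.0], [465.0, 199.0], [413.0, 295.0], [292.0, 236.0]]
30 [[343.0, 139.0], [464.0, 193.0], [413.0, 295.0], [292.0, 237.0]]
35 [[341.0, 137.0], [463.0, 191.0], [412.0, 296.0], [292.0, 238.0]]
40 [[339.0, 136.0], [461.0, 191.0], [412.0, 296.0], [292.0, 238.0]]
45 [[336.0, 135.0], [459.0, 191.0], [412.0, 297.0], [292.0, 238.0]]
```

The crop shows the near edge at (340,140)–(462,190), which matches a tilt of about 38° with the far edge at the step. I'll go on to about 76°.

Call:
servo_tool(
  increments=[
    {"slide": [-3.2, 0, -1.8], "dr": [0, -0.011, 0], "jaw": 0.45},
    {"slide": [-6.5, 0, -3.2], "dr": [0, -0.023, 0], "jaw": 0.45},
    {"slide": [-10, 0, -4.2], "dr": [0, -0.034, 0], "jaw": 0.45},
    {"slide": [-13.5, 0, -4.7], "dr": [0, -0.045, 0], "jaw": 0.45},
    {"slide": [-16.1, 0, -4.7], "dr": [0, -0.057, 0], "jaw": 0.45},
    {"slide": [-18.7, 0, -4.4], "dr": [0, -0.068, 0], "jaw": 0.45},
    {"slide": [-21.4, 0, -3.6], "dr": [0, -0.079, 0], "jaw": 0.45},
    {"slide": [-24, 0, -2.5], "dr": [0, -0.091, 0], "jaw": 0.45},
    {"slide": [-26.6, 0, -0.9], "dr": [0, -0.102, 0], "jaw": 0.45},
  ],
)

```text
t: 7.05
tool_pos: [0.3985, 0.1414, 0.2635]
orientation: [-0.268, 2.476, 0.091]
force: [0.2, 0.3, -0.6]
opening: 0.0511
gripper_force: 0.1
```

```bash
python3 - <<'E'
from plan import *
inc(tip(76,52.6))
im,d=read_camera('scene'); 
c=cv2.convertScaleAbs(cv2.resize(im[150:290,210:380,::-1],None,fx=4,fy=4,interpolation=cv2.INTER_CUBIC),alpha=1.6,beta=15); cv2.imwrite('pics/c5.png',c)
for th in(65,70,75,80,85): print(th,((proj(corners(th))-[210,150])*4).round().tolist())
E
```

```text
t 7.05 tip [-30.9  13.9 115.9] zax [ 0.608 -0.    -0.794] pitch 52.54 F [ 0.2  0.2 -0.6] open 0.0511 q [ 0.22 -0.62  2.45 -0.01  0.66 -1.56]
(np.float64(-31.47665071021939), 14, np.float64(115.00228557408545), 52.6) slide [0.8, 0.0, 0.3] dr [-0.0002, 0.001, -0.0002] TCP [0.398 0.141 0.263]
65 [[322.0, 183.0], [447.0, 239.0], [412.0, 339.0], [292.0, 281.0]]
70 [[318.0, 187.0], [443.0, 244.0], [412.0, 340.0], [292.0, 282.0]]
75 [[313.0, 191.0], [439.0, 249.0], [412.0, 340.0], [292.0, 282.0]]
80 [[308.0, 197.0], [434.0, 255.0], [411.0, 341.0], [292.0, 283.0]]
85 [[303.0, 203.0], [430.0, 261.0], [411.0, 342.0], [291.0, 284.0]]
```

View pics/c5.png

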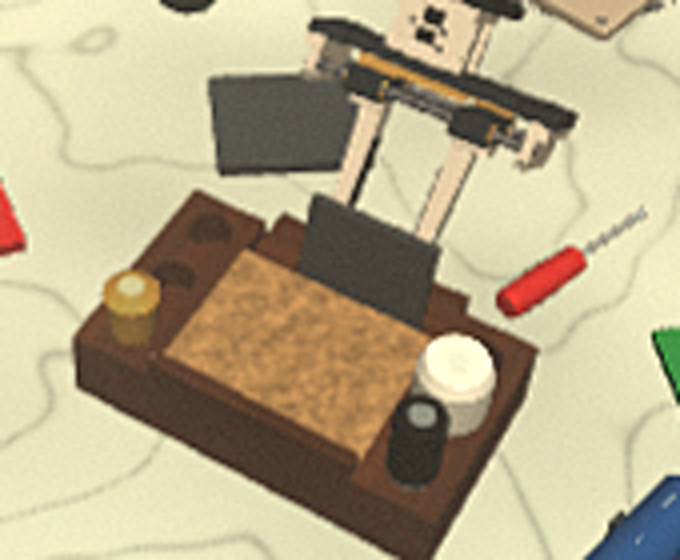

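The crop shows the near edge at (313,195)–(438,248), so the plate is at about 75° with its far edge still at the step. I'll now push it slowly past upright.

```bash
python3 - <<'E'
from plan import *
rel((-31.5,14,115,52.6),[(x,14,116,52) for x in (-28,-25,-22,-19,-17,-15,-13,-11,-9,-7,-5,-3,-1,2,5)])
E
```

```text
[-28, 14, 116, 52] [-1.4, -0.0, 1.3] [0.0, -0.01, 0.0]
[-25, 14, 116, 52] [-3.8, -0.0, 3.2] [0.0, -0.01, 0.0]
[-22, 14, 116, 52] [-6.2, -0.0, 5.0] [0.0, -0.01, 0.0]
[-19, 14, 116, 52] [-8.6, -0.0, 6.8] [0.0, -0.01, 0.0]
[-17, 14, 116, 52] [-10.2, -0.0, 8.0] [0.0, -0.01, 0.0]
[-15, 14, 116, 52] [-11.8, -0.0, 9.2] [0.0, -0.01, 0.0]
[-13, 14, 116, 52] [-13.4, -0.0, 10.5] [0.0, -0.01, 0.0]
[-11, 14, 116, 52] [-14.9, -0.0, 11.7] [0.0, -0.01, 0.0]
[-9, 14, 116, 52] [-16.5, 0.0, 12.9] [0.0, -0.01, 0.0]
[-7, 14, 116, 52] [-18.1, 0.0, 14.1] [0.0, -0.01, 0.0]
[-5, 14, 116, 52] [-19.7, 0.0, 15.3] [0.0, -0.01, 0.0]
[-3, 14, 116, 52] [-21.3, 0.0, 16.5] [0.0, -0.01, 0.0]
[-1, 14, 116, 52] [-22.9, -0.0, 17.7] [0.0, -0.01, 0.0]
[2, 14, 116, 52] [-25.3, -0.0, 19.6] [0.0, -0.01, 0.0]
[5, 14, 116, 52] [-27.7, -0.0, 21.4] [0.0, -0.01, 0.0]
```

Call:
servo_tool(
  increments=[
    {"slide": [-1.4, 0, 1.3], "dr": [0, -0.01, 0], "jaw": 0.45},
    {"slide": [-3.8, 0, 3.2], "dr": [0, -0.01, 0], "jaw": 0.45},
    {"slide": [-6.2, 0, 5], "dr": [0, -0.01, 0], "jaw": 0.45},
    {"slide": [-8.6, 0, 6.8], "dr": [0, -0.01, 0], "jaw": 0.45},
    {"slide": [-10.2, 0, 8], "dr": [0, -0.01, 0], "jaw": 0.45},
    {"slide": [-11.8, 0, 9.2], "dr": [0, -0.01, 0], "jaw": 0.45},
    {"slide": [-13.4, 0, 10.5], "dr": [0, -0.01, 0], "jaw": 0.45},
    {"slide": [-15, 0, 11.7], "dr": [0, -0.01, 0], "jaw": 0.45},
    {"slide": [-16.5, 0, 12.9], "dr": [0, -0.01, 0], "jaw": 0.45},
    {"slide": [-18, 0, 14], "dr": [0, -0.01, 0], "jaw": 0.45},
    {"slide": [-18, 0, 14], "dr": [0, -0.01, 0], "jaw": 0.45},
  ],
)

```text
t: 8.2
tool_pos: [0.4206, 0.1463, 0.2633]
orientation: [-0.267, 2.467, 0.092]
force: [-0.3, -0.4, 1.0]
opening: 0.0507
gripper_force: 0.0
```

```bash
python3 - <<'E'
from plan import *
inc((5,14,116,52))
im,d=read_camera('scene'); 
c=cv2.convertScaleAbs(cv2.resize(im[150:290,210:380,::-1],None,fx=4,fy=4,interpolation=cv2.INTER_CUBIC),alpha=1.6,beta=15); cv2.imwrite('pics/c6.png',c)
E
```

```text
t 8.2 tip [ -6.9  13.9 116.6] zax [ 0.615 -0.    -0.788] pitch 52.04 F [-0.4 -0.4  1. ] open 0.0507 q [ 0.22 -0.53  2.4  -0.01  0.61 -1.56]
(5, 14, 116, 52) slide [-8.9, 0.0, 7.8] dr [-0.0003, -0.0007, -0.0002] TCP [0.432 0.149 0.263]
```

View pics/c6.png

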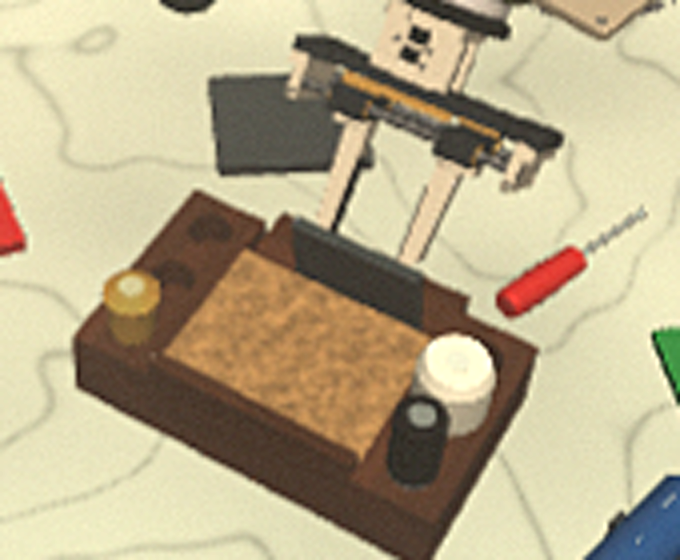

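The crop shows the plate just past upright, with its top edge at (293,220)–(425,272). I'll keep pushing slowly.

Call:
servo_tool(
  increments=[
    {"slide": [-1.2, 0, 1], "dr": [0, 0, 0], "jaw": 0.45},
    {"slide": [-2.4, 0, 2], "dr": [0, 0, 0], "jaw": 0.45},
    {"slide": [-3.6, 0, 3], "dr": [0, 0, 0], "jaw": 0.45},
    {"slide": [-4.8, 0, 4], "dr": [0, 0, 0], "jaw": 0.45},
    {"slide": [-6, 0, 5], "dr": [0, 0, 0], "jaw": 0.45},
    {"slide": [-7.2, 0, 6], "dr": [0, 0, 0], "jaw": 0.45},
    {"slide": [-8.4, 0, 7], "dr": [0, 0, 0], "jaw": 0.45},
    {"slide": [-9.6, 0, 8], "dr": [0, 0, 0], "jaw": 0.45},
    {"slide": [-9.6, 0, 8], "dr": [0, 0, 0], "jaw": 0.45},
    {"slide": [-9.6, 0, 8], "dr": [0, 0, 0], "jaw": 0.45},
    {"slide": [-9.6, 0, 8], "dr": [0, 0, 0], "jaw": 0.45},
  ],
)

```text
t: 9.35
tool_pos: [0.4326, 0.1489, 0.2628]
orientation: [-0.267, 2.467, 0.092]
force: [-0.0, -0.3, -0.8]
opening: 0.0511
gripper_force: 0.0
```

```bash
python3 - <<'E'
from plan import *
inc((15,14,116,52),(-60,14,160,60))
im,d=read_camera('scene'); 
c=cv2.convertScaleAbs(cv2.resize(im[150:290,210:380,::-1],None,fx=4,fy=4,interpolation=cv2.INTER_CUBIC),alpha=1.6,beta=15); cv2.imwrite('pics/c7.png',c)
E
```

```text
t 9.35 tip [  5.4  13.9 116.1] zax [ 0.615 -0.    -0.788] pitch 52.04 F [-0.1 -0.3 -0.8] open 0.0511 q [ 0.22 -0.48  2.37 -0.01  0.59 -1.56]
(15, 14, 116, 52) slide [-7.4, 0.0, 6.0] dr [-0.0002, -0.0008, -0.0002] TCP [0.442 0.151 0.263]
(-60, 14, 160, 60) slide [-1.2, -0.0, -73.0] dr [-0.0002, 0.1389, -0.0003] TCP [0.39  0.14  0.321]
```

View pics/c7.png

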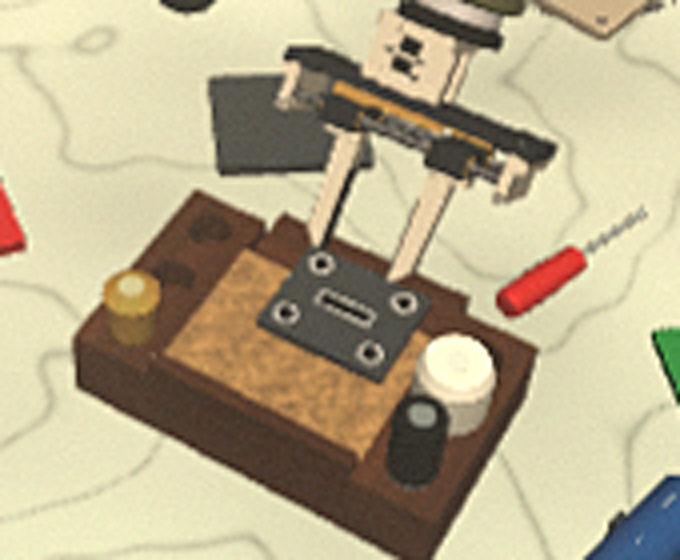

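The plate has flipped: the recesses and slot are up, and its corners are at (300,250), (432,293), (383,380) and (258,322) on the cork. I'll retreat and check it.

Call:
servo_tool(
  increments=[
    {"slide": [0, 0, -15], "dr": [0, 0.02, 0], "jaw": 0.45},
    {"slide": [-1, 0, -35], "dr": [0, 0.06, 0], "jaw": 0.45},
    {"slide": [-1, 0, -55], "dr": [0, 0.1, 0], "jaw": 0.45},
    {"slide": [-1, 0, -73], "dr": [0, 0.14, 0], "jaw": 0.45},
    {"slide": [-25, 0, -85], "dr": [0, 0.2, 0], "jaw": 0.45},
    {"slide": [-45, 0, -95], "dr": [0, 0.25, 0], "jaw": 0.45},
    {"slide": [-45, 0, -95], "dr": [0, 0.25, 0], "jaw": 0.45},
    {"slide": [-45, 0, -95], "dr": [0, 0.25, 0], "jaw": 0.45},
    {"slide": [-45, 0, -95], "dr": [0, 0.25, 0], "jaw": 0.45},
  ],
)

```text
t: 10.3
tool_pos: [0.4095, 0.1439, 0.3636]
orientation: [-0.294, 2.717, 0.061]
force: [-0.0, -0.1, 1.0]
opening: 0.0515
gripper_force: 0.0
```

```bash
python3 - <<'E'
from plan import *
now()
uv=(np.array([(300,250),(432,293),(383,380),(258,322)])/4+[210,150])
print((RS.inv().apply(atz('scene',uv,.074)-o)*1e3).round(1))
im,d=read_camera('scene'); ctr=uv.mean(0)
in_=[ctr+.65*(c-ctr) for c in uv]+[ctr+.4*(c-ctr) for c in uv]
print((RS.inv().apply(bydepth('scene',np.array(in_),d)-o)*1e3).round(1))
c=cv2.convertScaleAbs(cv2.resize(im[130:330,160:400,::-1],None,fx=3,fy=3,interpolation=cv2.INTER_CUBIC),alpha=1.6,beta=15); cv2.imwrite('pics/c8.png',c)
E
```

```text
t 10.3 tip [-58.4  14.  193. ] zax [ 0.399 -0.    -0.917] pitch 66.46 F [-0.  -0.1  1. ] open 0.0515 q [ 0.22 -0.55  2.18 -0.    1.1  -1.57]
[[-14.5 -39.4  74. ]
 [-30.7  61.4  74. ]
 [ 57.4  67.1  74. ]
 [ 60.7 -31.5  74. ]]
[[ -3.3 -20.3  72.9]
 [-12.4  45.4  75. ]
 [ 46.6  50.2  77.2]
 [ 47.1 -14.8  75.3]
 [  9.8  -4.5  79.3]
 [ -2.6  32.8  71.5]
 [ 35.8  36.8  75.5]
 [ 35.9  -3.5  74.3]]
```

View pics/c8.png

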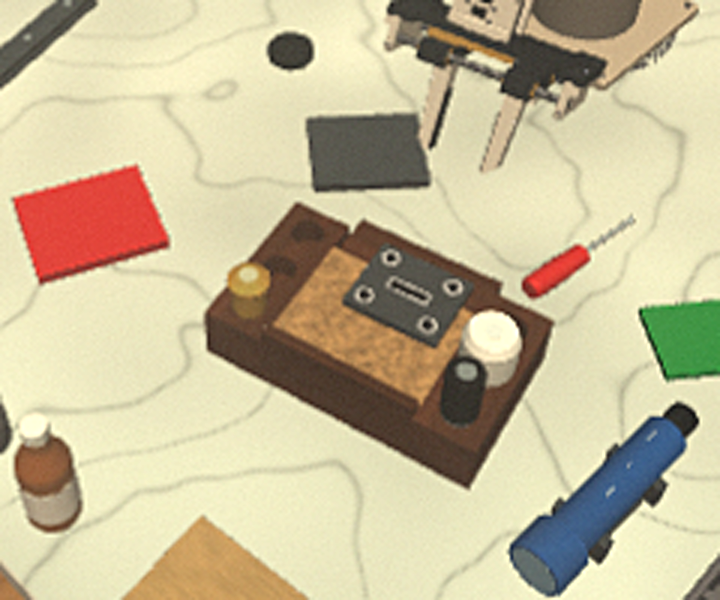

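The crop shows the plate flat on the cork with recesses up, its slot centre at (409,291), and all eyepieces in place. The distance beyond the step looks marginal, so I'll measure it more closely.

```bash
python3 - <<'E'
from plan import *
uv=(np.array([(391,258),(453,287),(428,325),(365,294),(409,291)])+.5)/3-.5+[160,130]
print('scene',(RS.inv().apply(atz('scene',uv,.074)-o)*1e3).round(1))
uvb=(np.array([(333,247),(270,325),(418,401)])+.5)/3-.5+[160,130]   # cork corners
print('bed by scene',(RS.inv().apply(atz('scene',uvb,.064)-o)*1e3).round(1))
im,d=read_camera('top')
c=cv2.convertScaleAbs(cv2.resize(im[130:230,125:255,::-1],None,fx=6,fy=6,interpolation=cv2.INTER_CUBIC),alpha=1.6,beta=15); cv2.imwrite('pics/c9.png',c)
E
```

```text
scene [[-11.8 -21.   74. ]
 [-12.3  47.   74. ]
 [ 41.2  47.9  74. ]
 [ 41.2 -20.2  74. ]
 [ 15.   13.6  74. ]]
bed by scene [[ -0.5 -80.4  64. ]
 [115.3 -81.   64. ]
 [114.3  77.2  64. ]]
```

View pics/c9.png

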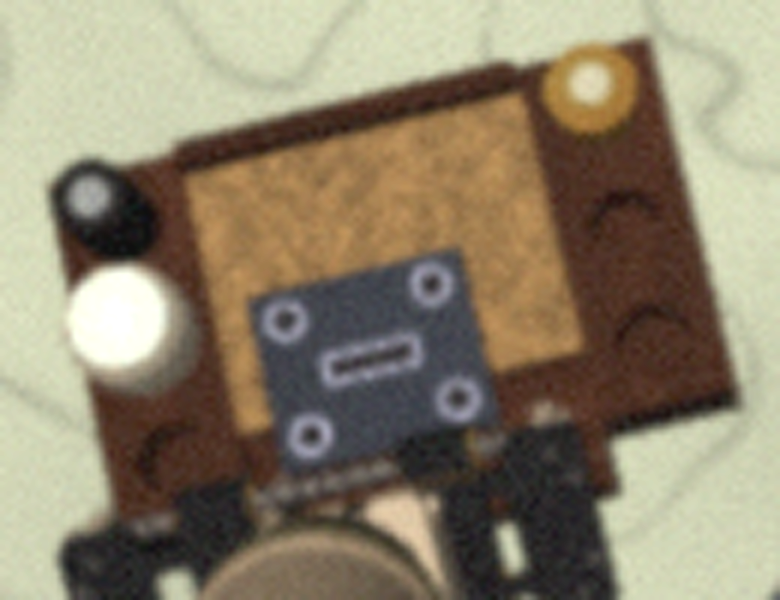

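The plate centre measures 14.6 to 15 mm beyond the step, and the limit is 12 mm. To gain margin I'll nudge its near edge about 20 mm further with the fingertips.

```bash
python3 - <<'E'
from plan import *
uv=(np.array([(284,320),(432,284),(459,398),(311,434)])+.5)/6-.5+[125,130]
print('top',(RS.inv().apply(atz('top',uv,.074)-o)*1e3).mean(0).round(1))
L=[(-50,14,120,57),(-48,14,65,57),(-38,14,65,57),(-30,14,65,56),(-13,14,65,55),(-45,14,65,57)]
for g in L: print(g,ik(*pose(*g),P,D[2][0])[1:])
inc(*L)
E
```

```text
top [16.8 14.2 74. ]
(-50, 14, 120, 57) (np.float64(6.794888066131469e-10), np.float64(5.735756560092366e-10))
(-48, 14, 65, 57) (np.float64(4.3191763971293144e-10), np.float64(4.364042750409382e-10))
(-38, 14, 65, 57) (np.float64(2.079557465298468e-09), np.float64(9.730445115346546e-10))
(-30, 14, 65, 56) (np.float64(1.1012438023695591e-08), np.float64(8.45135084233901e-09))
(-13, 14, 65, 55) (np.float64(7.707066567324391e-08), np.float64(4.066345314967518e-08))
(-45, 14, 65, 57) (np.float64(6.65562247058664e-10), np.float64(5.324630567174174e-10))
t 10.4 tip [-58.5  14.  193.1] zax [ 0.399 -0.    -0.917] pitch 66.47 F [-0.1 -0.6 -0.1] open 0.0509 q [ 0.22 -0.55  2.18 -0.    1.1  -1.57]
(-50, 14, 120, 57) slide [52.0, -0.0, 72.9] dr [-0.0002, -0.1654, -0.0002] TCP [0.391 0.14  0.276]
(-48, 14, 65, 57) slide [72.2, -0.0, 124.2] dr [-0.0002, -0.1654, -0.0002] TCP [0.393 0.14  0.221]
(-38, 14, 65, 57) slide [63.0, -0.0, 128.2] dr [-0.0002, -0.1654, -0.0002] TCP [0.403 0.142 0.221]
(-30, 14, 65, 56) slide [58.8, -0.0, 131.9] dr [-0.0002, -0.1828, -0.0002] TCP [0.408 0.144 0.219]
(-13, 14, 65, 55) slide [46.4, -0.0, 139.3] dr [-0.0002, -0.2003, -0.0002] TCP [0.422 0.147 0.217]
(-45, 14, 65, 57) slide [69.4, -0.0, 125.4] dr [-0.0002, -0.1654, -0.0002] TCP [0.396 0.141 0.221]
```

Call:
servo_tool(
  increments=[
    {"slide": [17, 0, 24], "dr": [0, -0.055, 0], "jaw": 0.45},
    {"slide": [34, 0, 48], "dr": [0, -0.11, 0], "jaw": 0.45},
    {"slide": [52, 0, 73], "dr": [0, -0.165, 0], "jaw": 0.45},
    {"slide": [59, 0, 90], "dr": [0, -0.165, 0], "jaw": 0.45},
    {"slide": [66, 0, 108], "dr": [0, -0.165, 0], "jaw": 0.45},
    {"slide": [72, 0, 124], "dr": [0, -0.165, 0], "jaw": 0.45},
    {"slide": [72, 0, 124], "dr": [0, -0.165, 0], "jaw": 0.45},
    {"slide": [67.5, 0, 126], "dr": [0, -0.165, 0], "jaw": 0.45},
    {"slide": [63, 0, 128], "dr": [0, -0.165, 0], "jaw": 0.45},
    {"slide": [61, 0, 130], "dr": [0, -0.174, 0], "jaw": 0.45},
    {"slide": [58.8, 0, 132], "dr": [0, -0.183, 0], "jaw": 0.45},
    {"slide": [57, 0, 133], "dr": [0, -0.185, 0], "jaw": 0.45},
    {"slide": [55, 0, 134.2], "dr": [0, -0.188, 0], "jaw": 0.45},
  ],
)

```text
t: 11.7
tool_pos: [0.4138, 0.1448, 0.2206]
orientation: [-0.273, 2.528, 0.085]
force: [-3.5, -1.3, 3.1]
opening: 0.0511
gripper_force: 1.9
```

```bash
python3 - <<'E'
from plan import *
inc((-13,14,65,55))
E
```

```text
t 11.7 tip [-23.1  14.   67.2] zax [ 0.565 -0.    -0.825] pitch 55.57 F [-3.7 -0.5  3.1] open 0.0511 q [ 0.22 -0.44  2.41 -0.01  0.57 -1.56]
(-13, 14, 65, 55) slide [-5.3, -0.0, 7.6] dr [-0.0002, -0.0099, -0.0002] TCP [0.422 0.147 0.217]
```

Call:
servo_tool(
  increments=[
    {"slide": [-1.2, 0, 1.3], "dr": [0, -0.002, 0], "jaw": 0.45},
    {"slide": [-2.5, 0, 2.6], "dr": [0, -0.004, 0], "jaw": 0.45},
    {"slide": [-4, 0, 4], "dr": [0, -0.006, 0], "jaw": 0.45},
    {"slide": [-5.5, 0, 5.3], "dr": [0, -0.008, 0], "jaw": 0.45},
    {"slide": [-7, 0, 6.6], "dr": [0, -0.01, 0], "jaw": 0.45},
    {"slide": [-7, 0, 6.6], "dr": [0, -0.01, 0], "jaw": 0.45},
    {"slide": [2, 0, 0], "dr": [0, 0, 0], "jaw": 0.45},
    {"slide": [10, 0, -10], "dr": [0, 0, 0], "jaw": 0.45},
    {"slide": [10, 0, -40], "dr": [0, 0.05, 0], "jaw": 0.45},
    {"slide": [10, 0, -80], "dr": [0, 0.1, 0], "jaw": 0.45},
    {"slide": [0, 0, -120], "dr": [0, 0.15, 0], "jaw": 0.45},
    {"slide": [0, 0, -120], "dr": [0, 0.15, 0], "jaw": 0.45},
    {"slide": [0, 0, -120], "dr": [0, 0.15, 0], "jaw": 0.45},
    {"slide": [0, 0, -120], "dr": [0, 0.15, 0], "jaw": 0.45},
  ],
)

```text
t: 13.1
tool_pos: [0.3472, 0.1302, 0.3183]
orientation: [-0.29, 2.678, 0.066]
force: [0.3, 0.3, -0.5]
opening: 0.0516
gripper_force: 0.0
```

```bash
python3 - <<'E'
from plan import *
now()
im,d=read_camera('scene')
c=cv2.convertScaleAbs(cv2.resize(im[130:330,160:400,::-1],None,fx=3,fy=3,interpolation=cv2.INTER_CUBIC),alpha=1.6,beta=15); cv2.imwrite('pics/c10.png',c)
E
```

```text
t 13.1 tip [-115.6   14.   150.8] zax [ 0.435 -0.    -0.901] pitch 64.24 F [ 0.4  0.2 -0.5] open 0.0516 q [ 0.22 -0.81  2.42 -0.    1.08 -1.56]
```

View pics/c10.png

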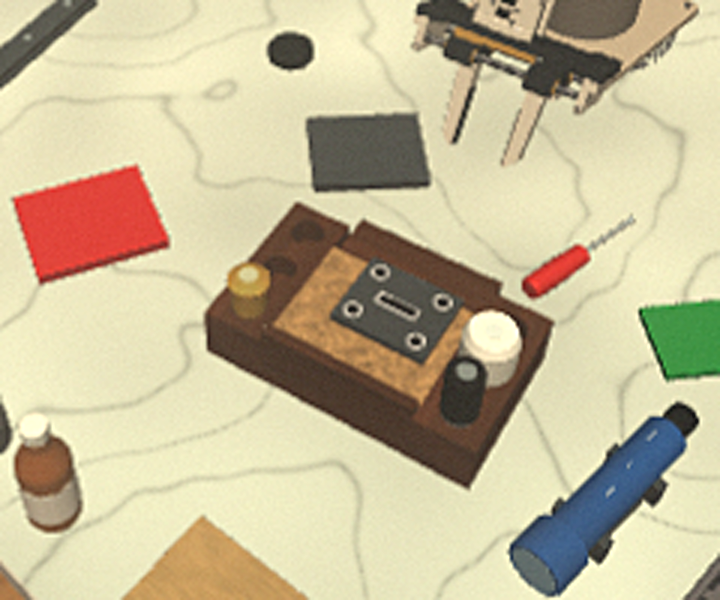

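The plate's slot is now at (398,305), about 20 mm further on, and the plate is flat with recesses up. The robot is clear and the bystanders haven't moved, so I'll hand in.

```bash
python3 -c "from plant import *; print(close_job())"
```

```text
the job is handed in; nothing more can be done
None
```

The plate was pushed to the step, tipped and flipped; by the camera it lies flat, recesses up, about 35 mm beyond the step, with bystanders unmoved and the robot clear; I handed the job in at about 13 s, and no verdict was returned.

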